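# Tip the drained tube rack onto its feet and push it home

## Robot

A 7-joint arm with a two-finger parallel gripper is mounted at the origin on the work surface. World frame = base frame: x ahead of the robot, y to its left, z up, the work surface at z = 0. Lengths are in mm, angles in rad, forces in N, time in s.
With the tool pointing down it reaches from about 400 to 875 mm from the base axis. Payload 6.5 kg.
Tool frame: the origin (TCP) lies between the finger pads; the fingertips stand 8 mm ahead of it and the grasp point (between the pads) lies 11 mm behind it; z points along the fingers, y is the line along which they close (so a half turn about z gives the same grasp; the last joint's range is limited). The gripper opens to 88 mm and grips with 3 to 60 N. Pads are 18 mm wide; open, the fingers measure 123 mm over their backs; the gripper's body (75 mm by 187 mm) begins 45 mm behind the grasp point.
Start: joints at [1.109, 0.536, -0.004, 1.538, 0.003, 1.067, -0.071], TCP at [250.601, -599.741, 246.716] pointing down, gripper open.
Joint ranges: [-2.7, 2.7], [-0.37, 2.16], [-1.27, 1.26], [0.24, 2.4], [-1.31, 4.45], [0.19, 1.91], [-2.76, 2.76]. Speed limits (rad/s): [2.39, 2.39, 3.14, 3.14, 3.14, 3.14, 3.14].

## Interface

Orientations are given as a rotation vector (axis times angle).
In Python, from station import ctrl, imaging gives the robot as it stands.
- The arm moves only by the tool send_rows, never from a script. Its argument "plan" is a list of rows, each a list of 7 numbers: the opening, from -1 (shut) to 1 (fully open), then the shift along the tool's x, y, z as a fraction of full scale, then the turn, a rotation vector about the tool's x, y, z as a fraction of full scale. A call has exactly 5 rows; each row shifts and turns the commanded pose from where the row before left it, along the tool's axes as they then stand; what a row does not reach is not made up. Full scale, the value 1, is 0.02 m for a shift and 5 degrees for a turn. A row lasts 1/10 s, in which the tool goes at most 50 mm and 8.59 degrees, less where a joint would pass 70% of its speed; a pose out of reach is approached as far as the arm can. A call with a number of a shift or a turn outside -1 to 1 is refused whole. A call with a gripper value outside its range is refused whole. The fingers move at their own pace and stop on an object; "squeeze" is the grip in N (left out, the last holds). Time passes only in rows, so rows that do not move let the fingers close, or fill a call up. It gives the time, the measured TCP pose, the force, the opening and the grip force at its end, in the units of the state.
- ctrl.read_state(): the state, without advancing time (a new reading comes with each control period).
- imaging.camera(name): name is "scene" or "top"; returns the picture (480x640x3 uint8, blue, green, red); there is no depth.
- imaging.calibration(name): a dict with "vfov" (degrees; the focal length in pixels is half the picture's height over the tangent of half this angle, whatever the lens; pixels are square), "cx", "cy" (the principal point, pixels), "eye" and "orientation" of the camera in the world. Camera axes: x right, y up, looking along -z (the intrinsics and any distortion apply to the point x, -y, -z); pixel columns grow to the right and rows downward; lengths in mm; the calibration is good to about 2 mm. A picture is of the moment at which its call begins. calibration takes no time and is no camera call.
- ctrl.hand_in(): hands the job in; it is judged then, once.
Trained networks look in the newest picture that a camera, given by its name, has taken for a name from the list of things; names that differ only in an ending like _2 or _b are one class to them, and where a whole thing is asked for, a point or a joint stands for the part that bears it (a point fixed in the world has none). Each returns a list of dicts, best first, with "conf" (0 to 1); they miss things now and then, are a little off and sometimes report something else, mostly with a low value. They report only what shows in the picture. A call takes as long as a camera call. They do not tell look-alikes from the thing itself.
- imaging.cut_out(camera, thing): "pixels" (480x640 bool, what is visible of it) and "xy" ([column, row] in pixels, amid what is visible of it).
The state is a dict: "time": time; "joint_pos": joint angles; "joint_velocities": joint speeds; "joint_torque": joint torques, N m; "tool_pos": TCP position; "eef_rot": TCP orientation; "force": force on the tool from outside, world axes, zero at the start; "moment": the same for the moment, N m; "grip_width": finger opening in mm; "grip_force": force on a finger pad.
Only numpy, scipy, OpenCV 4.12 (cv2) and the standard library are available. Lean on these libraries where they do the work, as an engineer would, in place of code of your own. Each camera call takes 0.05 s, during which the arm holds its last target. There are 200 camera calls.

## Task

The blue test-tube rack has been left standing on its end to drain: push it over so that it comes down on its feet with the tube mouths up, then push it across the table until its long side sits flush against the steel stop rail. Only push it, never pick it up or carry it, and leave the other things on the bench where they are.

Things in the scene. Friction and masses are not known exactly. Their poses are not given: they have to be found in the camera images.
- rack: Blue plastic empty test-tube rack, loose, 0.25-0.5 kg, 240 mm long, 100 wide, 72 high on its feet. Starts standing on one END, 240 mm tall. Origin: centre of the end face it starts on. z: along its length (up at the start, other end at z = 240 mm); +x: tube mouths side (deck face x = +36; faces about +y, the robot's left, at the start); -x: feet (x = -36); y: across its width (sides at y = +-50).
- rack_push (a point): On the rack: where to push it over, on the 30 mm solid margin of the mouth deck near the top (rack frame x = 36, y = 0, z = 220 mm). Pushed towards the feet side with about 1 N it tips about its heel edge, passes its balance after about 17 degrees (some 65 mm of push) and falls onto its feet by itself, perhaps sliding a few cm.
- rack_heel (a point): On the rack: middle of the heel edge about which it tips (rack frame x = -36 mm, y = 0, z = 0), on the table at the start and after tipping
- rack_near (a point): On the rack: middle of its long side away from the rail, at foot level (rack frame x = -36, y = 50, z = 120 mm). On its feet the long sides are open, but the edges of floor plate, middle deck and top deck (up to 72 mm high) lie in one upright plane and can be pushed anywhere; it slides with 1 to 5 N.
- rack_side_low (a point): On the rack: foot corner at the rail side (rack frame x = -36, y = -50, z = 0 mm)
- rack_side_high (a point): On the rack: the other foot corner at the rail side (rack frame x = -36, y = -50, z = 240 mm), at the top at the start
- rail: Low straight steel stop rail fixed to the table beyond the rack, 520 mm long, 15 thick, 25 high. Origin: on the table, at mid-length of its face that looks to the robot. x points through the rail away from the robot (the face is the plane x = 0), y along the rail. Once tipped onto its feet, the rack lies before it with its -y side towards it.
- amber_bottle: Bystander, loose: amber glass bottle with a black cap, 60 mm across, 130 mm tall; origin at the centre of its underside
- beaker: Bystander, loose: empty glass beaker, 70 mm across, 95 mm tall; origin at the centre of its underside
- white_jar: Bystander, loose: white plastic jar with a blue lid, 60 mm across, 75 mm tall; origin at the centre of its underside
- steel_weight: Bystander, loose: steel balance weight with a knob, 44 mm across, 72 mm tall; origin at the centre of its underside
- petri_dish: Bystander, loose: closed pink petri dish lying flat, 94 mm across, 17 mm tall; origin at the centre of its underside
There are look-alikes about, which are no part of the job. What is meant by the rack is not orange, and is the larger of those in its own colour.

How it is judged:
By the outcome, as a careful person would: the job done as asked, in the order asked, and still so for the second after the job is handed in, with the robot touching nothing.
It also fails if it takes over 56 s, if anything falls off the work surface, if the arm or the gripper's body presses on something with over 40 N, if the wrist force passes 120 N, or if a joint passes its speed limit or range.

## Working session

There is one attempt and no reset: what is moved stays moved. The work goes in short steps, Python scripts to look and compute and a tool call to move; the robot and the scene stay as the last step left them, time stands still between calls to the robot, and variables do not carry over. Pictures are saved under pics/ and viewed, at most 11 in all, crops included, and the job is handed in when it is done.

Besides the shell and the picture viewer there is one more tool, called after ">>>" by a JSON object that holds its "method" and its "body", one argument or row to a line. send_rows: Moves the arm, as the interface text tells. Its arguments: {"type":"object","properties":{"plan":{"type":"array"},"squeeze":{"type":"number"}},"required":["plan"]}

```bash
ls; mkdir -p pics; python3 - <<'E'
from station import ctrl, imaging
import cv2
s=ctrl.read_state(); print({k:s[k] for k in('time','tool_pos','eef_rot','force','grip_width')})
for n in('scene','top'):
    cv2.imwrite(f'pics/{n}0.png',imaging.camera(n)); print(n,imaging.calibration(n))
    for t in('rack','rail'):
        for d in imaging.cut_out(n,t): 
            p=d['pixels']; import numpy as np; r,c=np.nonzero(p); print(n,t,d['conf'],d['xy'],c.min(),c.max(),r.min(),r.max(),p.sum())
E
```

```text
pics
{'time': 0.0, 'tool_pos': array([ 250.34005057, -599.21428104,  245.84126554]), 'eef_rot': array([-3.07863161e+00, -6.17434995e-01,  7.11067072e-04]), 'force': array([-0.67370553, -1.01865014, -0.43204011]), 'grip_width': 88.1019925422998}
scene {'vfov': 50.58769233654268, 'cx': 315.99465759280184, 'cy': 241.85969078310737, 'eye': array([1273.9034763 ,  138.95669192,  894.38204192]), 'orientation': array([0.58059821, 0.69220113, 1.65598566])}
scene rack 0.94 [438.2, 236.1] 420 457 201 281 1890
scene rack 0.7 [402.9, 270.1] 377 429 210 325 4645
scene rack 0.59 [371.3, 205.5] 348 401 161 261 4260
scene rack 0.31 [151.0, 256.7] 136 166 235 274 929
scene rail 0.77 [310.1, 370.2] 179 434 335 410 3544
top {'vfov': 43.51303503009438, 'cx': 309.56759160779404, 'cy': 237.06941741790274, 'eye': array([ 329.05251554,   27.47767664, 1711.20049964]), 'orientation': array([ 0.1020617 , -0.10906793, -1.5674118 ])}
top rack 0.93 [247.0, 233.9] 227 266 211 261 1580
top rack 0.81 [272.5, 300.7] 252 297 283 316 1265
top rack 0.65 [223.1, 285.6] 205 241 268 302 839
top rail 0.65 [313.4, 172.2] 222 401 160 183 1400
```

View pics/scene0.png

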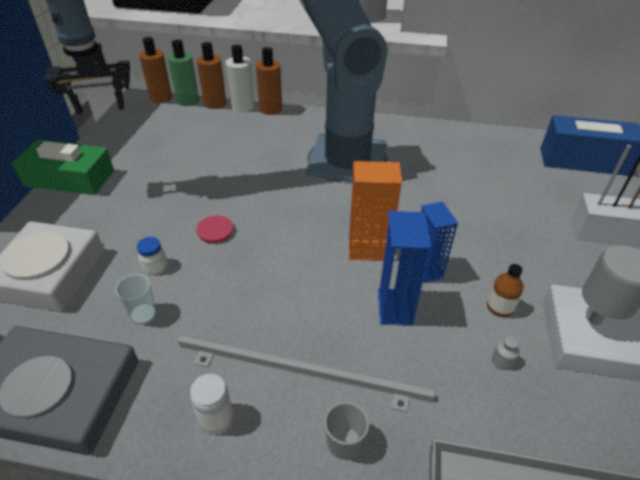

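View pics/top0.png

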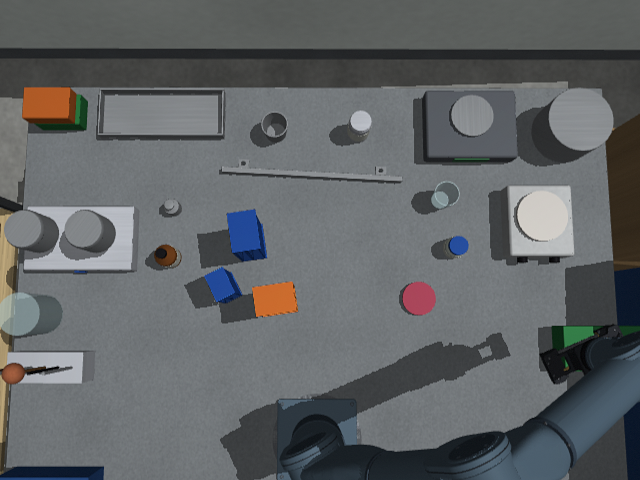

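Rack candidates in the scene and top views: the large blue at (403,270)/(247,234), the small blue at (438,236)/(222,285) and the orange at (372,205)/(275,299). The description means the larger blue one. The rail runs across at scene (310,370)/top (313,172). Next I fit box models to the masks and check them in a crop.

```bash
cat > h.py <<'E'
import numpy as np, cv2
from scipy.spatial.transform import Rotation as R
from scipy.optimize import minimize
from station import ctrl, imaging
CAL={n:imaging.calibration(n) for n in('scene','top')}
def proj(n,P):
    c=CAL[n]; q=R.from_rotvec(c['orientation']).inv().apply(np.atleast_2d(P)-c['eye'])
    f=240/np.tan(np.radians(c['vfov']/2))
    return np.c_[c['cx']+f*q[:,0]/-q[:,2], c['cy']-f*q[:,1]/-q[:,2]]
def box(p,L):   # p: centre x,y,yaw; L: lx,ly,lz ; standing on table
    l=np.array(L); g=np.array([[i,j,k] for i in(-.5,.5) for j in(-.5,.5) for k in(0,1)])*l
    return R.from_euler('z',p[2]).apply(g)+[p[0],p[1],0]
def sil(n,P,s=8):
    m=np.zeros((480*2,640*2),np.uint8)
    h=cv2.convexHull((proj(n,P)*2*16).astype(np.int32))
    cv2.fillConvexPoly(m,h,255,shift=4)
    return cv2.resize(m,(640,480),interpolation=cv2.INTER_AREA)/255.
def fit(masks,p0,L):
    def cost(p):
        t=0
        for n,m in masks.items():
            s=sil(n,box(p,L)); t+=1-np.minimum(s,m).sum()/np.maximum(s,m).sum()
        return t
    best=None
    for _ in range(3):
        sx=np.array([p0]+[np.array(p0)+d for d in([20,0,0],[0,20,0],[0,0,.15])])
        r=minimize(cost,p0,method='Nelder-Mead',options=dict(initial_simplex=sx,xatol=.05,fatol=1e-5)); p0=r.x
    return r.x,r.fun
def masks(thing,near):
    o={}
    for n,xy in near.items():
        ds=[d for d in imaging.cut_out(n,thing) if np.hypot(*(np.array(d['xy'])-xy))<40]
        if ds: o[n]=min(ds,key=lambda d:np.hypot(*(np.array(d['xy'])-xy)))['pixels'].astype(float)
    return o
def ground(n,xy,z=0):
    c=CAL[n]; f=240/np.tan(np.radians(c['vfov']/2))
    d=R.from_rotvec(c['orientation']).apply([(xy[0]-c['cx'])/f,-(xy[1]-c['cy'])/f,-1])
    return c['eye']+d*(z-c['eye'][2])/d[2]
E
python3 - <<'E'
from h import *
im={n:imaging.camera(n) for n in CAL}
mr=masks('rack',{'scene':(403,270),'top':(247,234)})
print([(n,m.sum()) for n,m in mr.items()])
g=ground('top',(247,234),240)
for ms in (mr,)+tuple({n:mr[n]} for n in mr):
    p,c=fit(ms,[g[0],g[1],0.1],(100,72,240)); print('rack',list(ms),p.round(3),round(c,3))
    if ms is mr: pr=p
ml=masks('rail',{'scene':(310,370),'top':(313,172)})
g=ground('top',(313,172),12)
for ms in (ml,)+tuple({n:ml[n]} for n in ml):
    p,c=fit(ms,[g[0],g[1],-.05],(15,520,25)); print('rail',list(ms),p.round(3),round(c,3))
    if ms is ml: pl=p
for t,z in dict(amber_bottle=65,beaker=47,white_jar=37,steel_weight=36,petri_dish=8).items():
    for n in CAL: print(t,n,[(d['conf'],ground(n,d['xy'],z)[:2].round()) for d in imaging.cut_out(n,t)[:3]])
o=[]
for n,(x,y) in dict(scene=(400,280),top=(290,230)).items():
    a=cv2.resize(im[n],None,fx=4,fy=4,interpolation=cv2.INTER_CUBIC)
    for p,L in((pr,(100,72,240)),(pl,(15,520,25))):
        h=cv2.convexHull((proj(n,box(p,L))*4).astype(np.int32)); cv2.polylines(a,[h],True,(0,255,255),1)
    o.append(a[(y-75)*4:(y+75)*4,(x-50)*4:(x+50)*4])
cv2.imwrite('pics/crop1.png',np.hstack(o))
E
```

```text
[('scene', np.float64(4658.0)), ('top', np.float64(1622.0))]
rack ['scene', 'top'] [5.43013e+02 1.83969e+02 1.34000e-01] 0.119
rack ['scene'] [5.43867e+02 1.84023e+02 1.17000e-01] 0.07
rack ['top'] [5.43044e+02 1.84583e+02 1.61000e-01] 0.04
rail ['scene', 'top'] [ 7.4096e+02  1.2622e+01 -5.4000e-02] 0.42
rail ['scene'] [ 7.42377e+02  1.31050e+01 -5.30000e-02] 0.175
rail ['top'] [ 7.39834e+02  1.51010e+01 -5.50000e-02] 0.205
amber_bottle scene [(0.7, array([514., 411.]))]
amber_bottle top [(0.64, array([505., 404.]))]
beaker scene [(0.56, array([ 656., -362.])), (0.15, array([456., 189.]))]
beaker top [(0.82, array([ 670., -357.]))]
white_jar scene [(0.74, array([ 531., -381.])), (0.48, array([442., 196.]))]
white_jar top [(0.88, array([ 520., -382.]))]
steel_weight scene [(0.79, array([649., 410.]))]
steel_weight top [(0.67, array([567., 196.])), (0.49, array([641., 405.]))]
petri_dish scene [(0.8, array([ 379., -293.]))]
petri_dish top [(0.56, array([ 385., -281.]))]
```

View pics/crop1.png

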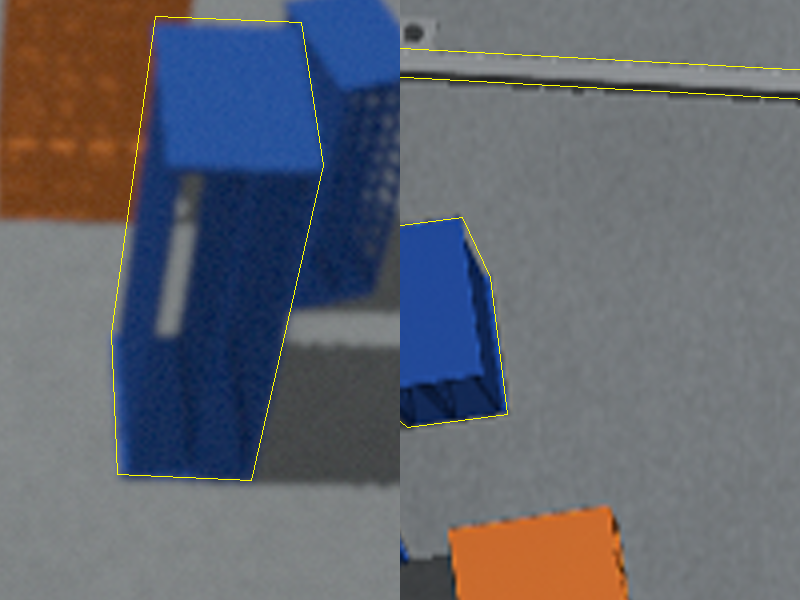

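The crop confirms it: the large blue rack, with the outline fitting its silhouette in both views. The orange rack and the small blue one are separate. First I lift and turn the tool square with the rail.

>>> {"method": "send_rows", "body": {
  "plan": [
    [-1,0,0,-1,0,0,1],
    [-1,0,0,-1,0,0,1],
    [-1,0,0,-1,0,0,1],
    [-1,0,0,-1,0,0,1],
    [-1,0,0,-1,0,0,1]
  ]
}}

```text
time: 1.6
tool_pos: [250.6, -599.6, 347.6]
eef_rot: [3.141, -0.069, 0.0]
force: [-0.3, 0.9, -0.3]
grip_width: 50.2
grip_force: 0.0
```

>>> {"method": "send_rows", "body": {
  "plan": [
    [-1,1,-1,0,0,0,0.16],
    [-1,1,-1,0,0,0,0],
    [-1,1,-1,0,0,0,0],
    [-1,1,-1,0,0,0,0],
    [-1,1,-1,0,0,0,0]
  ]
}}

```text
time: 2.1
tool_pos: [356.4, -504.2, 346.8]
eef_rot: [3.14, -0.086, 0.0]
force: [0.2, -0.2, 0.5]
grip_width: 10.4
grip_force: 0.0
```

>>> {"method": "send_rows", "body": {
  "plan": [
    [-1,1,-1,0,0,0,0],
    [-1,1,-1,0,0,0,0],
    [-1,1,-1,0,0,0,0],
    [-1,1,-1,0,0,0,0],
    [-1,1,-1,0,0,0,0]
  ]
}}

```text
time: 2.6
tool_pos: [461.7, -409.8, 346.8]
eef_rot: [3.14, -0.086, 0.0]
force: [0.8, 0.4, -0.5]
grip_width: 0.7
grip_force: 0.0
```

>>> {"method": "send_rows", "body": {
  "plan": [
    [-1,0.46,-1,0,0,0,0],
    [-1,0.46,-1,0,0,0,0],
    [-1,0.46,-1,0,0,0,0],
    [-1,0.46,-1,0,0,0,0],
    [-1,0.46,-1,0,0,0,0]
  ]
}}

```text
time: 3.1
tool_pos: [512.6, -312.5, 346.8]
eef_rot: [3.14, -0.086, 0.0]
force: [0.6, -0.4, -0.2]
grip_width: 0.1
grip_force: 0.0
```

>>> {"method": "send_rows", "body": {
  "plan": [
    [-1,0,-1,0,0,0,0],
    [-1,0,-1,0,0,0,0],
    [-1,0,-1,0,0,0,0],
    [-1,0,-1,0,0,0,0],
    [-1,0,-1,0,0,0,0]
  ]
}}

```text
time: 3.6
tool_pos: [517.7, -212.6, 346.8]
eef_rot: [3.14, -0.086, 0.0]
force: [0.2, -0.5, 0.1]
grip_width: 0.4
grip_force: 0.0
```

>>> {"method": "send_rows", "body": {
  "plan": [
    [-1,0,-1,0,0,0,0],
    [-1,0,-1,0,0,0,0],
    [-1,0,-1,0,0,0,0],
    [-1,0,-1,0,0,0,0],
    [-1,0,-1,0,0,0,0]
  ]
}}

```text
time: 4.1
tool_pos: [523.1, -112.8, 346.8]
eef_rot: [3.14, -0.086, 0.0]
force: [-0.1, -0.2, -0.4]
grip_width: 0.3
grip_force: 0.0
```

```bash
python3 -c "
from station import ctrl
s=ctrl.read_state();print(s['time'],s['tool_pos'],s['joint_pos'].round(2) if hasattr(s['joint_pos'],'round') else s['joint_pos'])"
```

```text
4.1 [ 523.1334007  -112.7926813   346.80982045] [ 0.25  0.25 -0.14  1.72  0.04  1.18 -1.53]
```

>>> {"method": "send_rows", "body": {
  "plan": [
    [-1,0,-1,0,0,0,0],
    [-1,0,-1,0,0,0,0],
    [-1,0,-1,0,0,0,0],
    [-1,0,-1,0,0,0,0],
    [-1,0,-1,0,0,0,0]
  ]
}}

```text
time: 4.6
tool_pos: [528.6, -13.0, 346.8]
eef_rot: [3.14, -0.086, 0.0]
force: [0.6, -0.0, -0.0]
grip_width: 0.4
grip_force: 0.0
```

>>> {"method": "send_rows", "body": {
  "plan": [
    [-1,0,-1,0,0,0,0],
    [-1,0,-1,0,0,0,0],
    [-1,0,-1,0,0,0,0],
    [-1,0,-1,0,0,0,0],
    [-1,0,-1,0,0,0,0]
  ]
}}

```text
time: 5.1
tool_pos: [534.1, 86.9, 346.8]
eef_rot: [3.14, -0.086, 0.0]
force: [1.0, -0.4, -0.3]
grip_width: 0.2
grip_force: 0.0
```

>>> {"method": "send_rows", "body": {
  "plan": [
    [-1,0,-1,0,0,0,0],
    [-1,0,-1,0,0,0,0],
    [-1,0,-1,0,0,0,0],
    [-1,0,-1,0,0,0,0],
    [-1,0,-1,0,0,0,0]
  ]
}}

```text
time: 5.6
tool_pos: [539.5, 186.7, 346.8]
eef_rot: [3.14, -0.086, 0.0]
force: [0.0, -0.6, -0.7]
grip_width: 0.7
grip_force: 0.0
```

>>> {"method": "send_rows", "body": {
  "plan": [
    [-1,0,-1,0,0,0,0],
    [-1,0,-1,0,0,0,0],
    [-1,0,-1,0,0,0,0],
    [-1,0,-1,0,0,0,0],
    [-1,0,-1,0,0,0,0]
  ]
}}

```text
time: 6.1
tool_pos: [545.0, 286.5, 346.7]
eef_rot: [3.14, -0.086, 0.0]
force: [0.4, 0.3, 0.3]
grip_width: 0.6
grip_force: 0.0
```

```bash
python3 -c "
from station import ctrl
s=ctrl.read_state();print(s['time'],s['tool_pos'],s['joint_pos'].round(2) if hasattr(s['joint_pos'],'round') else s['joint_pos'])"
```

```text
6.1 [545.01498344 286.53542456 346.74437577] [-0.32  0.41 -0.33  1.5   0.14  1.25 -2.29]
```

>>> {"method": "send_rows", "body": {
  "plan": [
    [-1,-0.16,0,1,0,0,0],
    [-1,-0.16,0,1,0,0,0],
    [-1,-0.16,0,1,0,0,0],
    [-1,-0.16,0,1,0,0,0],
    [-1,-0.16,0,1,0,0,0]
  ]
}}

```text
time: 6.6
tool_pos: [528.9, 286.6, 246.0]
eef_rot: [-3.14, 0.086, -0.0]
force: [-0.6, -0.1, 0.1]
grip_width: 0.5
grip_force: 0.0
```

>>> {"method": "send_rows", "body": {
  "plan": [
    [-1,0,0,0.6,0,0,0],
    [-1,0,0,0.5,0,0,0],
    [-1,0.1,0.5,0,0,0,0],
    [-1,0.1,0.5,0,0,0,0],
    [-1,0.1,0.5,0,0,0,0]
  ]
}}

```text
time: 7.1
tool_pos: [534.3, 255.2, 225.6]
eef_rot: [-3.14, 0.087, -0.002]
force: [0.1, 0.0, -0.3]
grip_width: 0.4
grip_force: 0.0
```

>>> {"method": "send_rows", "body": {
  "plan": [
    [-1,0.1,0.5,0,0,0,0],
    [-1,0.1,0.5,0,0,0,0],
    [-1,0.05,0.25,0,0,0,0],
    [-1,0.05,0.25,-0.05,0,0,0],
    [-1,0.05,0.25,-0.05,0,0,0]
  ]
}}

```text
time: 7.6
tool_pos: [538.5, 221.2, 227.0]
eef_rot: [-3.14, 0.085, -0.0]
force: [-0.1, 1.2, 0.2]
grip_width: 0.4
grip_force: 0.3
```

>>> {"method": "send_rows", "body": {
  "plan": [
    [-1,0.05,0.25,-0.05,0,0,0],
    [-1,0.05,0.25,-0.05,0,0,0],
    [-1,0.05,0.25,-0.05,0,0,0],
    [-1,0.05,0.25,-0.05,0,0,0],
    [-1,0.05,0.25,-0.05,0,0,0]
  ]
}}

```text
time: 8.1
tool_pos: [542.0, 195.4, 231.7]
eef_rot: [3.14, -0.086, -0.0]
force: [-0.1, 0.0, 0.5]
grip_width: 0.4
grip_force: 0.1
```

```bash
python3 - <<'E'
from h import *
a=cv2.resize(imaging.camera('scene')[120:360,260:520],None,fx=2,fy=2); b=cv2.resize(imaging.camera('top')[130:370,180:320],None,fx=2,fy=2)
cv2.imwrite('pics/push1.png',np.hstack([a,b]))
E
```

```text
(no output)
```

View pics/push1.png

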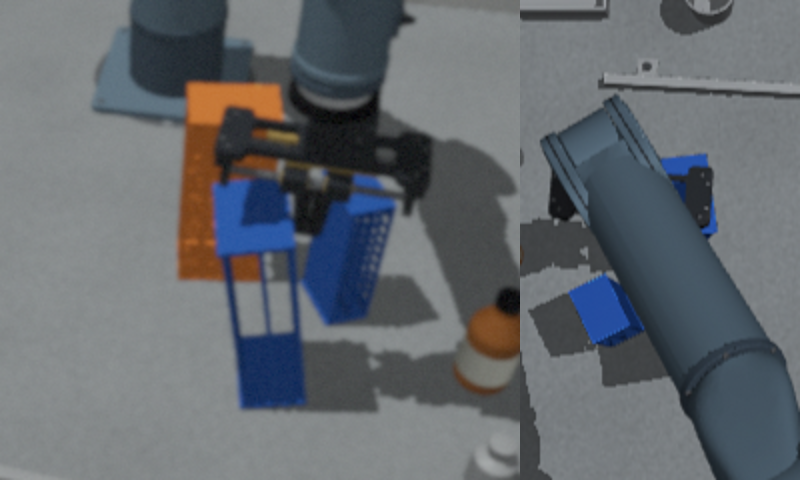

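The picture shows the rack tilting towards -y with the closed fingers high on its deck margin, clear of the orange and small blue racks. I keep pushing past the balance point.

>>> {"method": "send_rows", "body": {
  "plan": [
    [-1,0.05,0.25,-0.05,0,0,0],
    [-1,0.05,0.25,-0.05,0,0,0],
    [-1,0.05,0.25,-0.05,0,0,0],
    [-1,0.05,0.25,-0.05,0,0,0],
    [-1,0.05,0.25,-0.05,0,0,0]
  ]
}}

```text
time: 8.7
tool_pos: [545.8, 170.0, 236.8]
eef_rot: [3.14, -0.086, -0.0]
force: [-0.3, 0.0, -0.8]
grip_width: 0.4
grip_force: 0.0
```

>>> {"method": "send_rows", "body": {
  "plan": [
    [-1,0.05,0.25,-0.05,0,0,0],
    [-1,0.05,0.25,-0.05,0,0,0],
    [-1,0.05,0.25,-0.05,0,0,0],
    [-1,0.05,0.25,0,0,0,0],
    [-1,0.05,0.25,0,0,0,0]
  ]
}}

```text
time: 9.2
tool_pos: [549.4, 145.0, 239.7]
eef_rot: [-3.14, 0.086, 0.0]
force: [-0.3, 0.5, 0.3]
grip_width: 0.7
grip_force: 0.0
```

>>> {"method": "send_rows", "body": {
  "plan": [
    [-1,0,0,0,0,0,0],
    [-1,0,0,0,0,0,0],
    [-1,0,0,0,0,0,0],
    [-1,0,0,0,0,0,0],
    [-1,0,0,0,0,0,0]
  ]
}}

```text
time: 9.7
tool_pos: [549.3, 145.7, 239.7]
eef_rot: [-3.14, 0.085, 0.0]
force: [-1.0, 0.1, -0.0]
grip_width: 0.5
grip_force: 0.0
```

```bash
python3 - <<'E'
from h import *
a=cv2.resize(imaging.camera('scene')[140:440,160:520],None,fx=1.2,fy=1.2); b=cv2.resize(imaging.camera('top')[130:380,180:440],None,fx=1.4,fy=1.44)
cv2.imwrite('pics/tip.png',np.hstack([a,b]))
E
```

```text
(no output)
```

View pics/tip.png

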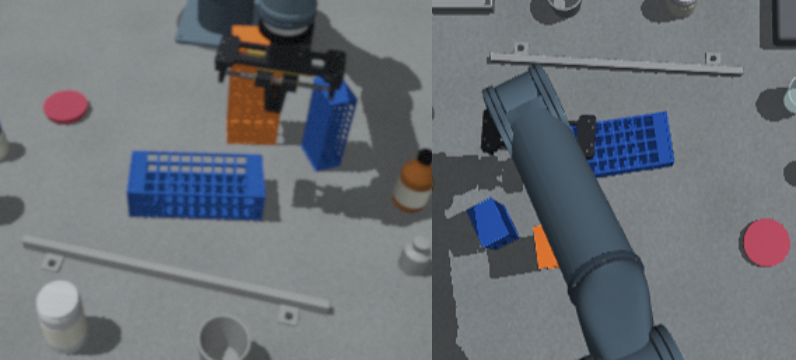

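The rack is down on its feet, mouths up, at about scene (322,290), still short of the rail. I measure its pose, and the orange rack's for clearance.

```bash
python3 - <<'E'
from h import *
imaging.camera('scene'); imaging.camera('top')
mr=masks('rack',{'scene':(322,290)}); print([(k,v.sum()) for k,v in mr.items()])
p,c=fit(mr,[575,20,.13],(100,240,72)); print('rack',p.round(3),round(c,3))
ct=box(p,(100,240,72)); print(ct[ct[:,2]==0][:,:2].round())
im=cv2.imread('pics/top0.png')
print('orange top corners (h 240/200):')
hsv=cv2.cvtColor(im,cv2.COLOR_BGR2HSV); m=cv2.inRange(hsv,(5,150,100),(20,255,255)); m[:260]=0;m[330:]=0;m[:,:230]=0;m[:,320:]=0
r=cv2.boxPoints(cv2.minAreaRect(cv2.findNonZero(m)))
for q in r: print(q.round(), ground('top',q,240)[:2].round(), ground('top',q,0)[:2].round())
E
```

```text
[('scene', np.float64(6036.0))]
rack [5.67572e+02 2.55080e+01 1.49000e-01] 0.078
[[ 536. -101.]
 [ 500.  137.]
 [ 635.  -86.]
 [ 599.  152.]]
orange top corners (h 240/200):
[251. 287.] [404. 163.] [417. 185.]
[293. 281.] [420.  61.] [435.  67.]
[298. 311.] [347.  50.] [350.  53.]
[256. 317.] [332. 151.] [332. 171.]
```

>>> {"method": "send_rows", "body": {
  "plan": [
    [1,-0.32,0.96,0,0,0,0],
    [1,-0.32,0.96,0,0,0,0],
    [1,-0.32,0.96,0,0,0,0],
    [1,-0.32,0.96,0,0,0,0],
    [1,-0.32,0.96,0,0,0,0]
  ]
}}

```text
time: 10.45
tool_pos: [511.8, 50.5, 239.8]
eef_rot: [-3.14, 0.086, -0.0]
force: [-0.8, -0.4, -0.1]
grip_width: 38.5
grip_force: 0.0
```

>>> {"method": "send_rows", "body": {
  "plan": [
    [1,-0.32,0.96,0,0,0,0],
    [1,-0.32,0.96,0,0,0,0],
    [1,-0.32,0.96,0,0,0,0],
    [1,0,0,0,0,0,0],
    [1,0,0,0,0,0,0]
  ]
}}

```text
time: 10.95
tool_pos: [490.1, -4.8, 239.9]
eef_rot: [-3.14, 0.086, -0.001]
force: [0.3, 0.9, -0.1]
grip_width: 78.5
grip_force: 0.0
```

>>> {"method": "send_rows", "body": {
  "plan": [
    [1,0,0,0.8,0,0,0],
    [1,0,0,0.8,0,0,0],
    [1,0,0,0.8,0,0,0],
    [1,0,0,0.8,0,0,0],
    [1,0,0,0.8,0,0,0]
  ]
}}

```text
time: 11.45
tool_pos: [490.5, -3.5, 159.1]
eef_rot: [-3.14, 0.082, -0.001]
force: [0.3, 0.6, -0.2]
grip_width: 87.8
grip_force: 0.0
```

```bash
python3 - <<'E'
from h import *
s=ctrl.read_state(); print(s['joint_pos'])
a=cv2.resize(imaging.camera('scene')[100:400,200:500],None,fx=1.6,fy=1.6); b=cv2.resize(imaging.camera('top')[140:380,200:360],None,fx=2,fy=2)
cv2.imwrite('pics/desc.png',np.hstack([a,b]))
E
```

```text
[ 0.11556866  0.40677783 -0.24355702  2.01466216  0.14152765  0.73522655
 -1.83719849]
```

View pics/desc.png

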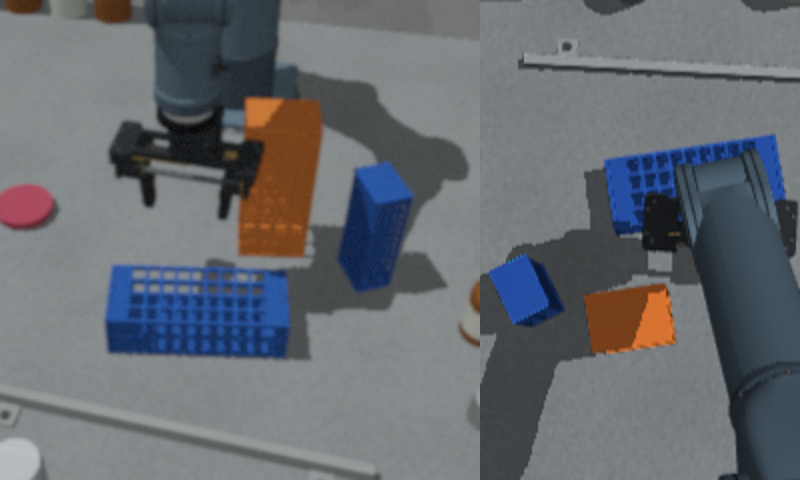

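The open gripper stands between the lying rack and the orange one, with a visible gap at top (660,265). I go on down.

>>> {"method": "send_rows", "body": {
  "plan": [
    [1,0,0,0.8,0,0,0],
    [1,0,0,0.8,0,0,0],
    [1,0,0,0.8,0,0,0],
    [1,0,0,0.8,0,0,0],
    [1,0,0,0.8,0,0,0]
  ]
}}

```text
time: 12.05
tool_pos: [491.0, -4.1, 80.0]
eef_rot: [-3.14, 0.084, -0.003]
force: [-0.5, 0.5, -0.4]
grip_width: 88.0
grip_force: 0.0
```

>>> {"method": "send_rows", "body": {
  "plan": [
    [1,0,0,0.8,0,0,0],
    [1,0,0,0.8,0,0,0],
    [1,0,0,0.6,0,0,0],
    [1,0.2,0,0,0,0,0],
    [1,0.2,0,0,0,0,0]
  ]
}}

```text
time: 12.55
tool_pos: [498.7, -5.2, 36.2]
eef_rot: [-3.14, 0.085, -0.001]
force: [-0.4, 0.3, -0.1]
grip_width: 87.8
grip_force: 0.0
```

>>> {"method": "send_rows", "body": {
  "plan": [
    [1,0.3,0,0,0,0,0],
    [1,0.3,0,0,0,0,0],
    [1,0.3,0,0,0,0,0],
    [1,0.3,0,0,0,0,0],
    [1,0.3,0,0,0,0,0]
  ]
}}

```text
time: 13.05
tool_pos: [528.0, -7.2, 35.8]
eef_rot: [3.14, -0.085, -0.001]
force: [-4.2, -0.0, 3.3]
grip_width: 88.1
grip_force: 2.1
```

>>> {"method": "send_rows", "body": {
  "plan": [
    [1,0.3,0,0,0,0,0],
    [1,0.3,0,0,0,0,0],
    [1,0.3,0,0,0,0,0],
    [1,0.3,0,0,0,0,0],
    [1,0.3,0,0,0,0,0]
  ]
}}

```text
time: 13.55
tool_pos: [558.2, -8.9, 35.7]
eef_rot: [3.14, -0.086, -0.0]
force: [-5.1, 0.3, 3.6]
grip_width: 87.9
grip_force: 2.2
```

>>> {"method": "send_rows", "body": {
  "plan": [
    [1,0.3,0,0,0,0,0],
    [1,0.3,0,0,0,0,0],
    [1,0.3,0,0,0,0,0],
    [1,0.3,0,0,0,0,0],
    [1,0.3,0,0,0,0,0]
  ]
}}

```text
time: 14.05
tool_pos: [588.2, -10.5, 35.7]
eef_rot: [-3.14, 0.086, -0.0]
force: [-4.8, 0.6, 3.4]
grip_width: 87.8
grip_force: 2.3
```

```bash
python3 - <<'E'
from h import *
a=cv2.resize(imaging.camera('scene')[150:450,150:470],None,fx=1.5,fy=1.5); b=cv2.resize(imaging.camera('top')[140:365,200:360],None,fx=2,fy=2)
cv2.imwrite('pics/slide.png',np.hstack([a,b]))
mr=masks('rack',{'scene':(320,305)})
p,c=fit(mr,[625,15,0],(100,240,72)); print('rack',p.round(3),round(c,3)); print(ctrl.read_state()['tool_pos'])
E
```

```text
rack [6.51872e+02 1.36730e+01 3.50000e-02] 0.096
[589.117235   -10.8276385   35.78563925]
```

View pics/slide.png

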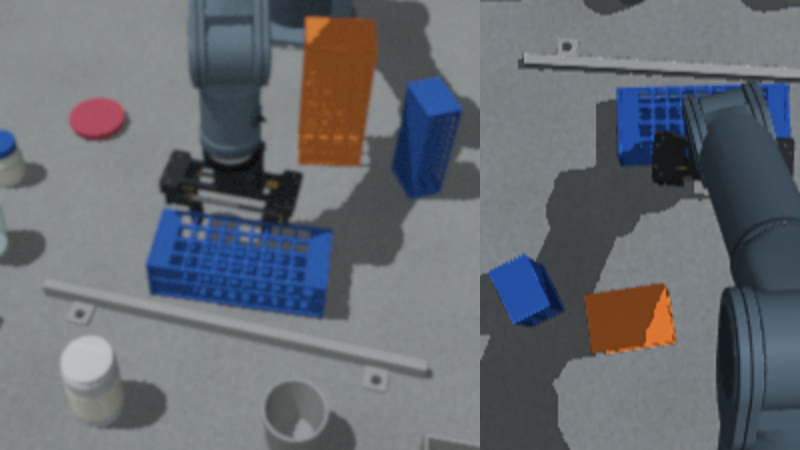

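The rack is upright and turning towards parallel, its -y end nearest the rail. I go on slowly and watch the force.

>>> {"method": "send_rows", "body": {
  "plan": [
    [1,0.2,0,0,0,0,0],
    [1,0.2,0,0,0,0,0],
    [1,0.2,0,0,0,0,0],
    [1,0.2,0,0,0,0,0],
    [1,0.2,0,0,0,0,0]
  ]
}}

```text
time: 14.7
tool_pos: [607.9, -11.6, 35.7]
eef_rot: [-3.14, 0.085, 0.0]
force: [-3.1, 0.6, 2.1]
grip_width: 88.1
grip_force: 1.9
```

>>> {"method": "send_rows", "body": {
  "plan": [
    [1,0.1,0,0,0,0,0],
    [1,0.1,0,0,0,0,0],
    [1,0.1,0,0,0,0,0],
    [1,0.1,0,0,0,0,0],
    [1,0.1,0,0,0,0,0]
  ]
}}

```text
time: 15.2
tool_pos: [616.7, -11.5, 35.6]
eef_rot: [-3.14, 0.084, 0.004]
force: [-7.5, 2.5, 4.9]
grip_width: 88.0
grip_force: 3.8
```

>>> {"method": "send_rows", "body": {
  "plan": [
    [1,0.05,0,0,0,0,0],
    [1,0.05,0,0,0,0,0],
    [1,0.05,0,0,0,0,0],
    [1,0.05,0,0,0,0,0],
    [1,0.05,0,0,0,0,0]
  ]
}}

```text
time: 15.7
tool_pos: [621.1, -10.6, 35.5]
eef_rot: [-3.139, 0.083, 0.005]
force: [-11.0, 3.8, 8.0]
grip_width: 88.2
grip_force: 5.4
```

>>> {"method": "send_rows", "body": {
  "plan": [
    [1,0.04,0,0,0,0,0],
    [1,0.04,0,0,0,0,0],
    [1,0.04,0,0,0,0,0],
    [1,0,0,0,0,0,0],
    [1,0,0,0,0,0,0]
  ]
}}

```text
time: 16.2
tool_pos: [621.0, -10.7, 35.2]
eef_rot: [-3.139, 0.083, 0.013]
force: [-15.4, 5.4, 11.7]
grip_width: 88.0
grip_force: 8.0
```

```bash
cat > chk.py <<'E'
from h import *
import sys
im={n:imaging.camera(n) for n in CAL}
mr=masks('rack',{'scene':(317,325)}); 
p,c=fit(mr,[680,13,-.05],(100,240,72)); print('rack',p.round(3),round(c,3))
e=R.from_euler('z',-.054).apply([1,0,0])
for s in(-120,120):
    q=R.from_euler('z',p[2]).apply([50,s,0])[:2]+p[:2]; print('gap end',s,round(float(-(q-np.array([741,12.6]))@e[:2]-7.5),1))
o=[cv2.resize(im['scene'][240:420,160:460],(800,480),interpolation=cv2.INTER_CUBIC)]
cv2.imwrite(sys.argv[1],o[0])
E
python3 chk.py pics/flush1.png
```

```text
rack [ 6.73152e+02  1.05580e+01 -2.20000e-02] 0.17
gap end -120 6.3
gap end 120 14.1
```

View pics/flush1.png

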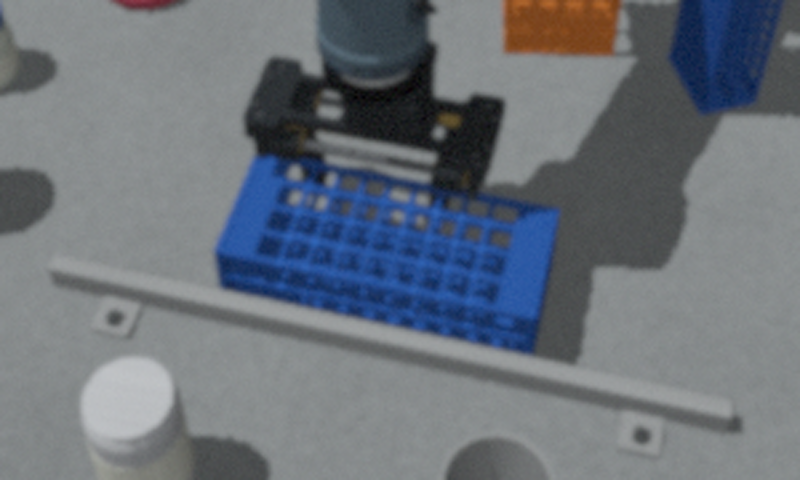

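The rack lies along the rail and the push has stalled at 15 N. I compare its outline with an ideal flush pose, using the deck edges that the rail doesn't hide.

```bash
cat > chk2.py <<'E'
from h import *
import sys
im=imaging.camera('scene'); S=5
a=cv2.resize(im[250:380,230:390],None,fx=S,fy=S,interpolation=cv2.INTER_CUBIC)
def dr(P,col):
    q=((proj('scene',P)-[230,250])*S).astype(np.int32); cv2.polylines(a,[q],True,col,1)
rl=np.array([742.4,13.1,-.053]); e=R.from_euler('z',rl[2])
b=box(rl,(15,520,25)); dr(b[[1,3,7,5]],(0,255,255))
m=imaging.cut_out('scene','rack'); m=max(m,key=lambda d:d['pixels'].sum())['pixels']
# residual of top-deck edges against masks: slide flush box along rail normal (gap), along the rail (t) and yaw
hsv=cv2.cvtColor(im,cv2.COLOR_BGR2HSV); blue=(cv2.inRange(hsv,(105,120,60),(125,255,255))>0)
def flush(g,t,dy):
    yaw=rl[2]+dy; c=rl[:2]+e.apply([-57.5-g,t,0])[:2]
    return box([c[0],c[1],yaw],(100,240,72))
blue=cv2.morphologyEx((blue&(np.arange(480)[:,None]>270)&(np.arange(640)[None]<375)).astype(np.uint8),cv2.MORPH_CLOSE,np.ones((9,9)))
rail=sil('scene',b)
vis=np.ones((480,640)); vis[rail>0]=0; vis[:cv2.boundingRect(blue)[1]+22]=0   # ignore rail and gripper rows
def cost(p):
    s=sil('scene',flush(*p))*vis; mm=blue*vis; return 1-np.minimum(s,mm).sum()/np.maximum(s,mm).sum()
r=minimize(cost,[2,0,0],method='Nelder-Mead',options=dict(initial_simplex=[[2,0,0],[10,0,0],[2,10,0],[2,0,.05]])); print('gap,t,dyaw',r.x.round(3),r.fun)
dr(flush(0,r.x[1],0)[[1,3,7,5]],(0,0,255))
cv2.imwrite(sys.argv[1],a)
E
python3 chk2.py pics/flush2.png
```

```text
gap,t,dyaw [ 5.867 -5.518  0.033] 0.011393951845355632
```

View pics/flush2.png

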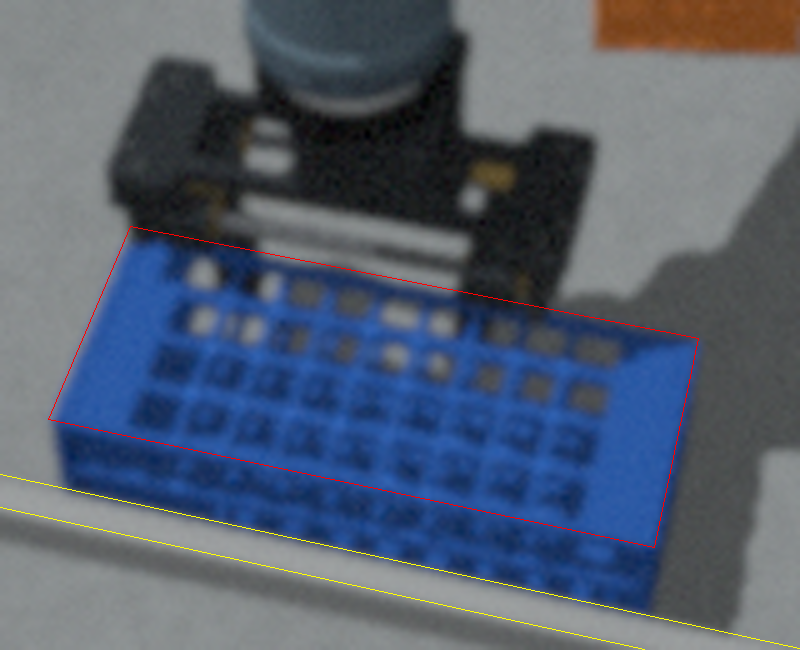

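The rack nearly matches the flush outline (red), with the +y (right) end perhaps a few mm short. I back off, close the fingers and press once near +y of its middle, so that the rail squares it.

>>> {"method": "send_rows", "body": {
  "plan": [
    [1,-0.3,0,0,0,0,0],
    [1,-0.4,0,0,0,0,0],
    [1,-0.4,0,0,0,0,0],
    [-1,-0.4,-0.5,0,0,0,0],
    [-1,0,-0.5,0,0,0,0]
  ]
}}

```text
time: 16.95
tool_pos: [595.1, 9.6, 35.7]
eef_rot: [3.14, -0.086, -0.001]
force: [1.0, 0.7, 0.0]
grip_width: 74.1
grip_force: 0.0
```

>>> {"method": "send_rows", "body": {
  "plan": [
    [-1,0,-0.5,0,0,0,0],
    [-1,0,-0.5,0,0,0,0],
    [-1,0,-0.5,0,0,0,0],
    [-1,0,-0.5,0,0,0,0],
    [-1,0,0,0,0,0,0]
  ]
}}

```text
time: 17.45
tool_pos: [598.5, 51.6, 35.8]
eef_rot: [-3.139, 0.081, -0.0]
force: [-0.3, 0.2, -0.5]
grip_width: 34.4
grip_force: 0.0
```

>>> {"method": "send_rows", "body": {
  "plan": [
    [-1,0,0,0,0,0,0],
    [-1,0,0,0,0,0,0],
    [-1,0,0,0,0,0,0],
    [-1,0.3,0,0,0,0,0],
    [-1,0.3,0,0,0,0,0]
  ]
}}

```text
time: 17.95
tool_pos: [610.9, 48.0, 35.8]
eef_rot: [3.14, -0.086, 0.0]
force: [-0.5, 1.1, 0.0]
grip_width: 0.4
grip_force: 0.0
```

>>> {"method": "send_rows", "body": {
  "plan": [
    [-1,0.2,0,0,0,0,0],
    [-1,0.2,0,0,0,0,0],
    [-1,0.1,0,0,0,0,0],
    [-1,0.1,0,0,0,0,0],
    [-1,0.1,0,0,0,0,0]
  ]
}}

```text
time: 18.45
tool_pos: [624.2, 47.6, 35.6]
eef_rot: [3.14, -0.085, -0.001]
force: [-5.8, 1.0, 1.4]
grip_width: 0.6
grip_force: 2.3
```

>>> {"method": "send_rows", "body": {
  "plan": [
    [-1,0.06,0,0,0,0,0],
    [-1,0.06,0,0,0,0,0],
    [-1,0.06,0,0,0,0,0],
    [-1,0.06,0,0,0,0,0],
    [-1,0,0,0,0,0,0]
  ]
}}

```text
time: 18.95
tool_pos: [624.1, 47.6, 35.0]
eef_rot: [3.139, -0.084, -0.016]
force: [-14.5, 0.6, 10.9]
grip_width: 0.5
grip_force: 7.4
```

The rack doesn't move at 14.5 N, so it's seated. I retreat and rise clear, then verify.

>>> {"method": "send_rows", "body": {
  "plan": [
    [-1,-0.2,0,0,0,0,0],
    [-1,-0.4,0,0,0,0,0],
    [-1,-0.5,0,0,0,0,0],
    [-1,-0.5,0,0,0,0,0],
    [-1,-0.5,0,-0.3,0,0,0]
  ]
}}

```text
time: 19.45
tool_pos: [585.6, 49.5, 41.3]
eef_rot: [3.14, -0.085, -0.002]
force: [0.2, 0.1, 0.6]
grip_width: 0.5
grip_force: 0.0
```

>>> {"method": "send_rows", "body": {
  "plan": [
    [-1,0,0,-1,0,0,0],
    [-1,0,0,-1,0,0,0],
    [-1,0,0,-1,0,0,0],
    [-1,0,0,-1,0,0,0],
    [-1,0,0,-1,0,0,0]
  ]
}}

```text
time: 19.95
tool_pos: [586.6, 49.6, 142.9]
eef_rot: [3.14, -0.085, 0.0]
force: [-0.4, 0.7, 0.1]
grip_width: 0.6
grip_force: 0.0
```

>>> {"method": "send_rows", "body": {
  "plan": [
    [-1,0,0,-1,0,0,0],
    [-1,0,0,-1,0,0,0],
    [-1,0,0,-1,0,0,0],
    [-1,0,0,-1,0,0,0],
    [-1,0,0,-1,0,0,0]
  ]
}}

```text
time: 20.45
tool_pos: [586.5, 49.6, 242.9]
eef_rot: [3.14, -0.085, 0.001]
force: [0.3, -0.7, 1.1]
grip_width: 0.4
grip_force: 0.0
```

>>> {"method": "send_rows", "body": {
  "plan": [
    [-1,-0.5,0,-1,0,0,0],
    [-1,-0.5,0,-1,0,0,0],
    [-1,-0.5,0,-1,0,0,0],
    [-1,-0.5,0,-1,0,0,0],
    [-1,0,0,0,0,0,0]
  ]
}}

```text
time: 20.95
tool_pos: [547.3, 52.2, 324.7]
eef_rot: [-3.14, 0.085, -0.008]
force: [0.7, -0.6, -0.1]
grip_width: 0.3
grip_force: 0.0
```

```bash
python3 chk2.py pics/unused.png; python3 - <<'E'
from h import *
im={n:imaging.camera(n) for n in CAL}
o=[]
for n,(x0,x1,y0,y1),sz in(('scene',(220,400,260,390),(554,400)),('top',(215,405,140,260),(633,400))):
    a=cv2.resize(im[n][y0:y1,x0:x1],sz,interpolation=cv2.INTER_CUBIC); o.append(a)
cv2.imwrite('pics/fin.png',np.vstack([cv2.resize(o[0],(480,300)),cv2.resize(o[1],(480,300))]))
for t,z in dict(amber_bottle=65,beaker=47,white_jar=37,steel_weight=36,petri_dish=8).items():
    for n in CAL: print(t,n,[(d['conf'],ground(n,d['xy'],z)[:2].round()) for d in imaging.cut_out(n,t)[:2]])
E
```

```text
gap,t,dyaw [ 9.054 -6.243  0.033] 0.011084856514313901
amber_bottle scene [(0.94, array([512., 413.]))]
amber_bottle top [(0.67, array([497., 413.]))]
beaker scene [(0.8, array([ 659., -362.]))]
beaker top [(0.84, array([ 675., -357.]))]
white_jar scene [(0.67, array([ 523., -388.]))]
white_jar top [(0.82, array([ 524., -381.]))]
steel_weight scene [(0.62, array([651., 409.])), (0.28, array([677.,   0.]))]
steel_weight top [(0.73, array([645., 403.])), (0.68, array([741., 142.]))]
petri_dish scene [(0.87, array([ 378., -301.]))]
petri_dish top [(0.68, array([ 387., -282.]))]
```

View pics/fin.png

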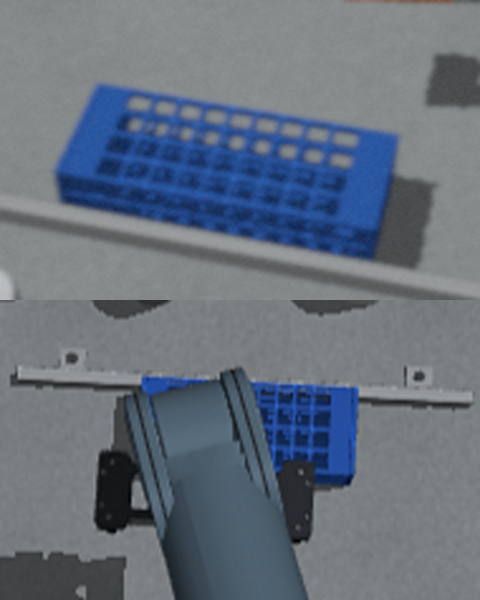

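The rack stands on its feet, mouths up, along the rail, and the bystanders are where they were. As the yaw estimate is ambiguous, I rectify the deck plane (z=72) and rail-top plane (z=25) and measure the edges directly.

```bash
cat > rect.py <<'E'
from h import *
im=imaging.camera('scene'); cv2.imwrite('pics/s_raw.png',im)
def rect(z,x0,x1,y0,y1,s=2):
    w=np.float32([[x0,y0],[x0,y1],[x1,y1],[x1,y0]]); src=proj('scene',np.c_[w,[z]*4]).astype(np.float32)
    dst=np.float32([[0,0],[(y1-y0)*s,0],[(y1-y0)*s,(x1-x0)*s],[0,(x1-x0)*s]])
    return cv2.warpPerspective(im,cv2.getPerspectiveTransform(src,dst),((y1-y0)*s,(x1-x0)*s),flags=cv2.INTER_CUBIC).astype(float)
def line(y,x,tag):
    k=np.ones(len(y),bool)
    for _ in range(5):
        c=np.polyfit(y[k],x[k],1); r=np.abs(np.polyval(c,y)-x); k=r<max(1.,2*np.median(r))
    print(tag,'slope',c[0].round(4),'x at y=-110,10,130',np.polyval(c,[-110,10,130]).round(1),k.sum()); return c
# deck: brightness in blue; far edge = steepest fall along +x
A=cv2.GaussianBlur(rect(72,560,780,-150,170),(9,5),0)
b=A[...,0]; gx=np.diff(b,axis=0)
ys=np.arange(-100,118,2.); col=((ys+150)*2).astype(int)
far=np.array([140*2+np.argmin(gx[140*2:198*2,c]) for c in col])/2+560
near=np.array([30*2+np.argmax((A[...,0]-A[...,2])[1:,c][30*2:110*2]-(A[...,0]-A[...,2])[:-1,c][30*2:110*2]) for c in col])/2+560
line(ys,far,'deck far'); line(ys,near,'deck near')
row=A[110*2:150*2].mean(0); d=np.diff(row[:,0]-row[:,2]); print('deck ends y',np.argmax(d)/2-150,np.argmin(d)/2-150)
B=cv2.GaussianBlur(rect(25,690,790,-280,280),(9,3),0).mean(2)
for lo,hi in((-235,-130),(150,255)):
  yy=np.arange(lo,hi,2.);cc=((yy+280)*2).astype(int)
  print(lo,'rail robot-face top edge',end=' ');g=np.diff(B,axis=0)[:, cc]
  line(yy,np.argmax(g,0)/2+690,'rise'); line(yy,np.argmin(g,0)/2+690,'fall')
a=np.vstack([A[::2,::2].clip(0,255),np.zeros((10,320,3)),cv2.resize(cv2.cvtColor(B.clip(0,255).astype(np.float32),cv2.COLOR_GRAY2BGR),(560,100))[:,120:440]]).astype(np.uint8)
cv2.imwrite('pics/rect.png',cv2.resize(a,None,fx=1.75,fy=1.75))
E
python3 rect.py
```

```text
deck far slope 0.0481 x at y=-110,10,130 [729.4 735.2 740.9] 64
deck near slope 0.0735 x at y=-110,10,130 [638.5 647.3 656.2] 109
deck ends y -109.5 131.0
-235 rail robot-face top edge rise slope 0.0489 x at y=-110,10,130 [755.5 761.3 767.2] 44
fall slope 0.054 x at y=-110,10,130 [744.1 750.6 757. ] 48
150 rail robot-face top edge rise slope 0.0505 x at y=-110,10,130 [756.3 762.3 768.4] 36
fall slope 0.0513 x at y=-110,10,130 [744.6 750.7 756.9] 47
```

View pics/rect.png

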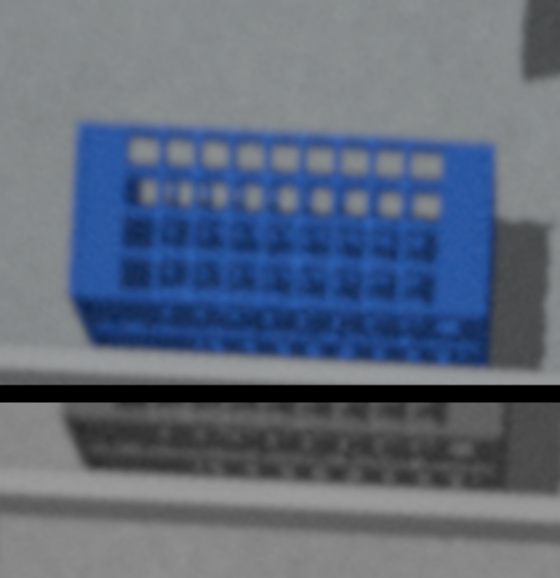

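The deck's far edge (x 735.2 at y=10, slope 0.048) matches the rail face (735.6, slope 0.052) to about 1 mm at both ends, so the rack is flush. I hand in.

```bash
python3 -c "
from station import ctrl
print(ctrl.hand_in())"
```

```text
the job is handed in; nothing more can be done
None
```

I tipped the blue rack onto its feet with the tube mouths up and pushed it flush against the rail, to about 1 mm at both ends by camera. The bystanders show no sign of having moved, and I handed the job in at about 21 s.

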